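Lock the levelling screw of a balance slab

ROBOT

A 6-joint arm with a two-finger parallel gripper is mounted at the origin on the work surface. World frame = base frame: x ahead of the robot, y to its left, z up, the work surface at z = 0. Lengths are in mm, angles in rad, forces in N, time in s.
With the tool pointing down it reaches from about 425 to 950 mm from the base axis. Payload 3.5 kg.
Tool frame: the origin (TCP) lies between the finger pads; the fingertips stand 14 mm ahead of it and the grasp point (between the pads) lies 5 mm behind it (arm.tips_ahead is the distance from the TCP to the fingertips, in mm); z points along the fingers, y is the direction in which the jaws open and shut (so a half turn about z gives the same grasp; the last joint's range is limited). The gripper opens to 85 mm and grips with 20 to 120 N. Pads are 22 mm wide; open, the fingers measure 114 mm over their backs; the gripper's body (76 mm by 85 mm) begins 54 mm behind the grasp point. The pads swing forward as they close: fully open they stand 13 mm farther back than shut.
Start: joints at [0.989, 0.286, 1.577, -0, 1.279, -0.15], TCP at [282.455, 613.046, 245.325] pointing down, gripper open.
Joint ranges: [-2.77, 2.77], [-0.9, 2.22], [0.21, 2.48], [-1.53, 4.67], [0.24, 2.81], [-2.84, 2.84]. Speed limits (rad/s): [2.79, 2.79, 3.14, 3.14, 3.14, 3.14].

INTERFACE

Orientations are given as a unit quaternion [x, y, z, w].
In Python, from rig import status, eyes, arm gives the robot as it stands.
- The arm moves only by the tool move_arm, never from a script. Its argument "commands" is a list of rows, each a list of 7 numbers: the turn, a rotation vector about the tool's x, y, z in degrees, then the shift along the tool's x, y, z in m, then the finger opening in m, from 0 to 0.0854. A call has 1 to 10 rows; each row is the pose to reach, as a shift and turn from the pose commanded when the call began, along the tool's axes at that moment; what a row does not reach only later rows make up. A row lasts 1/8 s, in which the tool goes at most 62.5 mm and 10.7 degrees, less where a joint would pass 70% of its speed; a pose out of reach is approached as far as the arm can. A call with a gripper value outside its range is refused whole. The fingers move at their own pace and stop on an object; the grip force is fixed at half the most. Time passes only in rows, so rows that repeat a pose let the fingers close. It gives the time, the measured TCP pose, the force and the opening at its end, in the units of the state.
- status.observe(): the state, without advancing time (a new reading comes with each control period).
- eyes.snapshot(name): name is "side" or "top" or "wrist"; returns a dict with "image" (384x512x3 uint8, red, green, blue), "depth" (384x512 float32, mm along the optical axis (not along the pixel's ray), 0 where there is no reading), "mtx" (3x3 intrinsics, pixels), "k1" (the pictures are not rectified: a ray, as slopes to the right and down, at radius r is drawn at 1 + k1 r^2 times it, then the intrinsics apply), "eye" and "orientation" of the camera in the world. Camera axes: x right, y down, z forward; pixel columns grow to the right and rows downward; lengths in mm; the calibration is good to about 2 mm. A picture is of the moment at which its call begins.
- arm.close_job(): hands the job in, once; it reports no verdict.
The state is a dict: "time_s": time; "q": joint angles; "qvel": joint speeds; "tau": joint torques, N m; "ee_pos": TCP position; "orientation": TCP orientation; "ft_force": force on the tool from outside, world axes, zero at the start; "torque": the same for the moment, N m; "grip_width": finger opening in mm.
Only numpy, scipy, OpenCV 4.12 (cv2) and the standard library are available. Lean on these libraries where they do the work, as an engineer would, in place of code of your own. Each camera call takes 0.05 s, during which the arm holds its last target. There are 200 camera calls.

TASK

Lock the set levelling screw of the balance slab: fit the slotted holding key fully down over the screw's flat head with its handle beside the stop post, so that the screw cannot turn, then swing the jam nut's lever clockwise (seen from above) until the nut seats and tighten it firmly, with about 12 N at the lever's end and never more than 20 N. Then lift the key off and lay it flat on the bare table where it came from, well clear of the slab; the screw must keep its setting and the bottles and the vial stay where they are.

Things in the scene. Friction and masses are not known exactly. Their poses are not given: they have to be found in the camera images.
- ear: Fixed balance slab: stone, 300 x 270 mm, top 60 mm up, with a white balance on it (to 122 mm up, from y = -185 mm on). At its +y side a steel corner plate (top 50 mm up) carries the levelling screw. Origin at table height on the screw's upright axis; z up; its -x side faces the robot; the slab begins at y = -100 mm. Plate: x -135 to 40, y to +40 mm, with a low rest (top 72 mm up) under the fitted key's handle at x = -110.
- stop_post (a point): Top centre of the stop post, a fixed upright steel pin 10 mm thick on the corner plate, its top 90 mm above the table; in the ear frame at x = -110, y = +19 mm.
- screw_head (a point): Centre of the screw's head, an upright flat steel tab on the screw axis: 36 mm long along this x, 8 mm thick along y, from 72 to 90 mm above the table, then a narrower tip (31 x 4 mm) up to 96 mm. It stands on a round collar 26 mm across, top at 72 mm. This point is 81 mm above the table. x is near the ear frame's x.
- screw (a joint): Turn of the levelling screw, rad, growing clockwise from above; it starts within 0.03 of 0, its setting. It turns with 0.3 N m, less than the jam nut's thread drags (0.45 N m): unless the key holds it, the nut takes it along. Against the fitted key and its post it gives way by about 0.1 rad.
- jam_nut: Dark steel jam nut under the collar, 30 mm across, with a level lever (12 mm wide, top 65 mm up) along its +x and a pin at the end. Origin on the screw axis, 54.5 mm up, z up. Clockwise from above tightens. About 6 N at the pin keeps it moving (3 N when stopped); it seats after 0.6 to 1.7 rad, never alike; then the force rises 1 to 2 N per mm at the pin. Let go, it stays tight, springing back a little.
- lever_pin (a point): On the axis of the lever's upright round pin: 12 mm thick, 80 mm from the screw axis, from 58 to 109 mm above the table; this point is 88 mm up. x points outward along the lever, z up. The lever starts near the ear frame's +y, leaning 13 to 37 degrees to its -x, and swings towards its +x.
- key_grip (a point): Centre, 20 mm above the underside, of the grip of the loose holding key: a flat aluminium bar 14 mm thick, 163 mm long, 20 mm wide (30 at the slotted end), about 0.18 kg, with a black upright grip block 44 mm long, 20 mm wide, top 40 mm above the underside. x points along the handle, away from the slot, which is 60 mm off at -x; z up.
- key_slot (a point): Centre, at the key's underside, of its slot: right through, 38.5 mm along the handle (this x) and 10.5 mm wide. The handle runs along +x to 135 mm. Fitted, the underside rests on the screw's collar and the handle points to the ear frame's -x, passing the stop post on the post's -y side, about 4 mm off it.
- amber_bottle: Amber bottle, 64 mm across, 150 mm high, on the table; bystander. Origin at the centre of its underside.
- white_bottle: White bottle with a red cap, 60 mm across, 140 mm high, on the table; bystander. Origin at the centre of its underside.
- vial: Small capped vial, 24 mm across, 50 mm high, on the table; bystander. Origin at the centre of its underside.
Not all that is in view belongs to the job. Of the things that look like the part that bears key_grip, the largest one is meant.

How it is judged (in metres and radians):
On the way, in this order (a step that is already met when the one before it is completed fails the run):
1. The key sits fully down over the screw's head, its handle beside the stop post, and the nut is not tight yet (horizontal distance between key_slot and screw_head below 0.005 m and z of key_slot in the frame of ear between 0.068 and 0.0755 m and x of key_grip in the frame of ear below -0.05 m and angle between key_slot's own z axis and vertical below 0.08 rad and contact force between nut_face and washer_face below 6 N), for 0.2 s.
2. With the key still on the head, the jam nut is tightened onto its washer (as by some 9 N or more at the lever's end) (horizontal distance between key_slot and screw_head below 0.005 m and z of key_slot in the frame of ear between 0.068 and 0.0755 m and x of key_grip in the frame of ear below -0.05 m and angle between key_slot's own z axis and vertical below 0.08 rad and contact force between nut_face and washer_face above 12 N), for 0.2 s.
At the end, for the whole second after the job is handed in: The jam nut is seated and stays tight (its locking face bears on the washer's with more than 6 N), the screw is within 0.2 rad of its setting, and the key lies flat on the table on the slab's left (+y) side, its slot more than 100 mm from the screw (contact force between nut_face and washer_face above 6 N and value of joint screw between -0.2 and 0.2 rad and horizontal distance between key_slot and screw_head above 0.1 m and y of key_grip in the frame of ear above 0.06 m and height (world z) of key_grip below 0.025 m and height (world z) of key_slot below 0.005 m and angle between key_grip's own z axis and vertical below 0.08 rad); the robot touches nothing.
It fails at once if The nut is overtightened: more than 66 N on its locking face, as by some 23 N at the lever's end (contact force between nut_face and washer_face above 66 N).
It fails at once if The levelling screw is turned more than 0.2 rad from its setting (value of joint screw above 0.2 rad or value of joint screw below -0.2 rad).
It fails at once if A bystander (amber bottle, white bottle or vial) is moved more than 20 mm (distance of any of amber_bottle, white_bottle, vial from where it was at the start of the episode above 0.02 m).
It also fails if it takes over 72 s, if anything falls off the work surface, if the arm or the gripper's body presses on something with over 40 N, if the wrist force passes 120 N, or if a joint passes its speed limit or range.

## Working session

There is one attempt and no reset: what is moved stays moved. The work goes in short steps, Python scripts to look and compute and a tool call to move; the robot and the scene stay as the last step left them, time stands still between calls to the robot, and variables do not carry over. Pictures are saved under pics/ and viewed, about 8 in all and at most 12, crops included, and the job is handed in when it is done.

Besides the shell and the picture viewer there is one more tool, called after ">>>" by a JSON object that holds its "fn" and its "kwargs". move_arm: Moves the arm, as the interface text tells. Its arguments: {"type":"object","properties":{"commands":{"type":"array","items":{"type":"array","items":{"type":"number"}}}},"required":["commands"]}

```bash
mkdir -p pics; ls
cat > h.py <<'E'
import numpy as np, cv2, pickle
from scipy.spatial.transform import Rotation as R
def snap(n):
    from rig import eyes
    s=eyes.snapshot(n); pickle.dump(s,open(f'{n}.pkl','wb')); return s
def load(n): return pickle.load(open(f'{n}.pkl','rb'))
def rays(s,px):
    px=np.array(px,float).reshape(-1,2); m=np.array(s['mtx'])
    d=(px-[m[0,2],m[1,2]])/[m[0,0],m[1,1]]; u=d.copy()
    for _ in range(20): u=d/(1+s['k1']*(u**2).sum(1,keepdims=True))
    return R.from_quat(s['orientation']).apply(np.c_[u,np.ones(len(u))])
def onz(s,px,z):
    r=rays(s,px); e=np.array(s['eye']); return e+r*((z-e[2])/r[:,2])[:,None]
def proj(s,P):
    c=R.from_quat(s['orientation']).inv().apply(np.array(P,float).reshape(-1,3)-s['eye']); u=c[:,:2]/c[:,2:]
    u=u*(1+s['k1']*(u**2).sum(1,keepdims=True)); m=np.array(s['mtx']); return u*[m[0,0],m[1,1]]+[m[0,2],m[1,2]]
def cloud(s):
    h,w=s['depth'].shape; v,u=np.mgrid[:h,:w]; r=rays(s,np.c_[u.ravel(),v.ravel()])
    return (np.array(s['eye'])+r*s['depth'].ravel()[:,None]).reshape(h,w,3)
def save(s,n,box=None,k=1):
    im=s['image'][:,:,::-1]
    if box: im=im[box[1]:box[3],box[0]:box[2]]
    cv2.imwrite(f'pics/{n}.png',cv2.resize(im,None,fx=k,fy=k,interpolation=cv2.INTER_CUBIC))
E
python3 - <<'E'
from h import *
from rig import status
for n in('top','side'):
    s=snap(n); save(s,n+'0',k=1.5); print(n,s['eye'],s['orientation'],s['mtx'],s['k1'])
print(status.observe())
E
```

```text
pics
top [ 552.83898686  188.5572613  1086.73407017] [-0.69651715  0.7169803  -0.02103917  0.01898587] [[498.14548976   0.         256.80622477]
 [  0.         498.14548976 193.5927567 ]
 [  0.           0.           1.        ]] -0.14266087204035527
side [ 480.42393986 -397.15685738  437.14633963] [ 0.85492262 -0.12111047  0.06112923 -0.50070229] [[357.9591754    0.         256.46911616]
 [  0.         357.9591754  190.30406899]
 [  0.           0.           1.        ]] 0.007138725857444644
{'time_s': 0.1, 'q': array([ 9.89013282e-01,  2.87124824e-01,  1.57803481e+00,  2.35826141e-05,
        1.27857035e+00, -1.49970173e-01]), 'qvel': array([ 0.00058982, -0.00212219, -0.00246994,  0.00127903, -0.00135222,
       -0.0008572 ]), 'tau': array([ 1.56088150e-03, -4.07299662e+01, -2.93699992e+01, -7.83969267e-05,
        3.42014326e-03,  4.36320590e-06]), 'ee_pos': array([282.1396674 , 612.59262471, 244.05133403]), 'orientation': array([ 2.14236114e-01,  9.76781319e-01, -9.93893953e-04, -3.92875481e-04]), 'ft_force': array([-0.08889358, -0.23550709,  0.22267429]), 'torque': array([-0.04528013, -0.02277655, -0.04386835]), 'grip_width': 85.2814262231339}
```

View pics/top0.png

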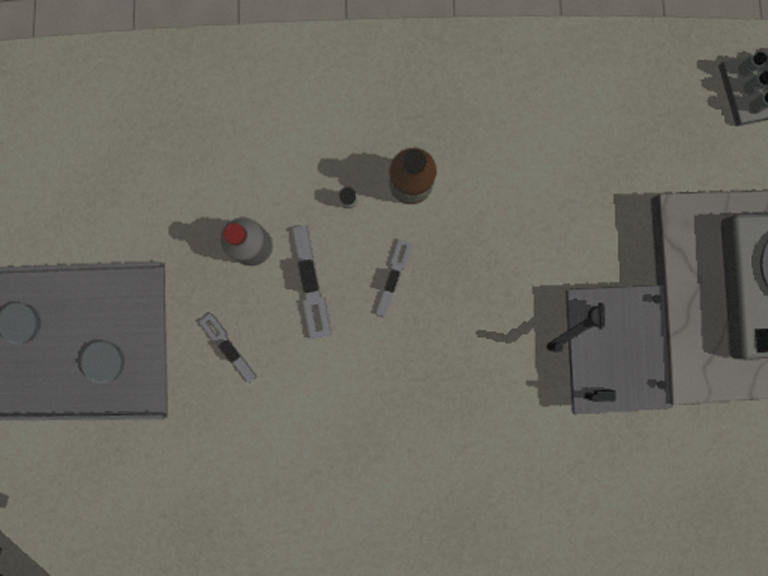

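View pics/side0.png

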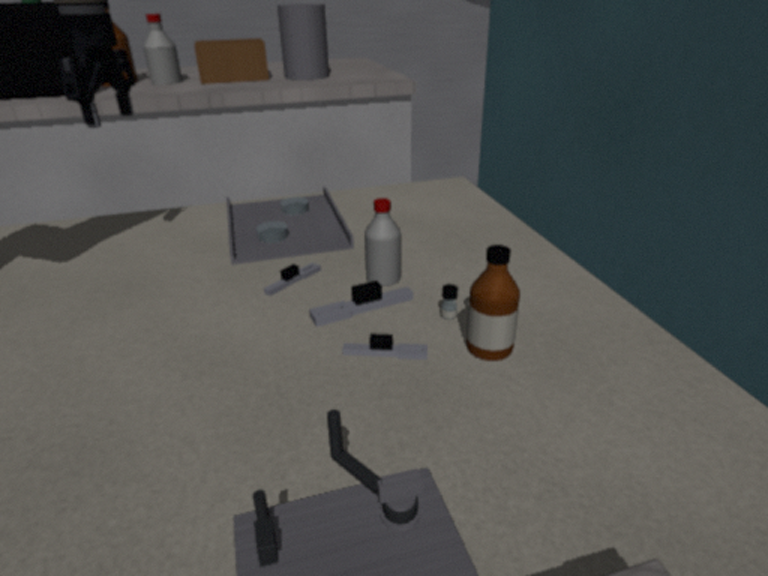

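The top view (1.5x) shows three key-like tools, at (228,348), (310,280) and (392,278). The middle one at (310,280) is clearly the longest, so it fits "largest". Its slot is at (316,318) and its handle points up, towards world +x. The plate is around (618,348), the screw at (597,315), the lever pin at (553,346) and the post at (600,396).

Run:
```python
from h import *
s=load('top'); C=cloud(s); im=s['image'].astype(int)
a=cv2.resize(s['image'][135:265,125:285,::-1],None,fx=3.5,fy=3.5,interpolation=cv2.INTER_CUBIC)
b=cv2.resize(s['image'][185:285,340:450,::-1],(500,455),interpolation=cv2.INTER_CUBIC)
out=np.zeros((455+0,0,3),np.uint8)
b=cv2.resize(b,(240*2,455)); c=np.hstack([a,np.zeros((455,0,3),np.uint8),b]); c=cv2.resize(c,(800,int(455*800/c.shape[1]))); cv2.imwrite('pics/crop1.png',c); print(c.shape)
g=im.mean(2)
for nm,box in (('mid',(188,145,225,230)),('left',(128,205,175,258)),('right',(245,155,278,215))):
    x0,y0,x1,y1=box; sub=(C[y0:y1,x0:x1,2]>6)&(C[y0:y1,x0:x1,2]<60)
    n,l,st,ce=cv2.connectedComponentsWithStats(sub.astype(np.uint8)); k=1+np.argmax(st[1:,4]); v,u=np.nonzero(l==k)
    P=onz(s,np.c_[u+x0,v+y0],14)[:,:2]; r=cv2.minAreaRect(P.astype(np.float32)); print(nm,r,np.median(C[y0:y1,x0:x1,2][l==k]))
    d=sub&(g[y0:y1,x0:x1]<45); v,u=np.nonzero(d); 
    if len(v): P=onz(s,np.c_[u+x0,v+y0],40)[:,:2]; print(' grip',cv2.minAreaRect(P.astype(np.float32)),P.mean(0))
x0,y0,x1,y1=355,190,450,280
Z=C[y0:y1,x0:x1]; z=Z[...,2]
for lo,hi in((45,55),(60,69),(84,93),(93,115)):
    m=(z>lo)&(z<hi); n,l,st,ce=cv2.connectedComponentsWithStats(m.astype(np.uint8))
    for k in range(1,n):
        if st[k,4]>4: Q=Z[l==k]; print(lo,hi,st[k,4],Q.mean(0).round(1),cv2.minAreaRect(Q[:,:2].astype(np.float32)))
```

```text
(350, 800, 3)
mid ((630.7495727539062, 294.0368957519531), (163.07810974121094, 30.931825637817383), 9.888175964355469) 14.739761581906805
 grip ((635.986328125, 293.40350341796875), (43.2185173034668, 19.083282470703125), 10.039730072021484) [635.77114351 293.38325679]
left ((537.3193359375, 413.42376708984375), (114.80667114257812, 22.203413009643555), 37.11393356323242) 10.444016934356341
 grip ((534.3428955078125, 407.9488220214844), (28.827104568481445, 15.29247760772705), 35.9598388671875) [534.36237144 408.04573594]
right ((631.6172485351562, 173.65623474121094), (20.554346084594727, 113.69953155517578), 69.8779525756836) 10.952920270295635
 grip ((625.963134765625, 174.9924774169922), (11.325417518615723, 28.710588455200195), 69.93536376953125) [625.61023853 175.14078736]
45 55 4881 [ 519.6 -143.    49.9] ((519.9166259765625, -141.80767822265625), (176.41302490234375, 143.9471435546875), 1.2454917430877686)
60 69 54 [ 583.6 -214.3   61.5] ((581.6190795898438, -214.5696563720703), (11.043344497680664, 50.85421371459961), 86.69010925292969)
60 69 28 [ 588.4 -194.2   64.1] ((588
[... 1391 characters left out ...]
.5658276081085205), 3.223294258117676)
84 93 24 [ 557.7 -107.8   90.1] ((558.5917358398438, -106.8579330444336), (21.382417678833008, 6.826809883117676), 14.892036437988281)
84 93 6 [527.5 -34.8  87.7] ((527.370849609375, -34.72954559326172), (8.131006240844727, 1.7043273448944092), 1.4958314895629883)
84 93 22 [457.6 -91.6  89.3] ((456.8888854980469, -91.43528747558594), (9.070938110351562, 8.421409606933594), 86.90816497802734)
93 115 36 [ 568.9 -109.2   95.5] ((568.3966064453125, -108.0012435913086), (6.557212829589844, 30.358816146850586), 88.81137084960938)
93 115 38 [526.9 -38.8 107.1] ((526.6231689453125, -39.48362731933594), (10.757567405700684, 9.976221084594727), 88.51312255859375)
```

View pics/crop1.png

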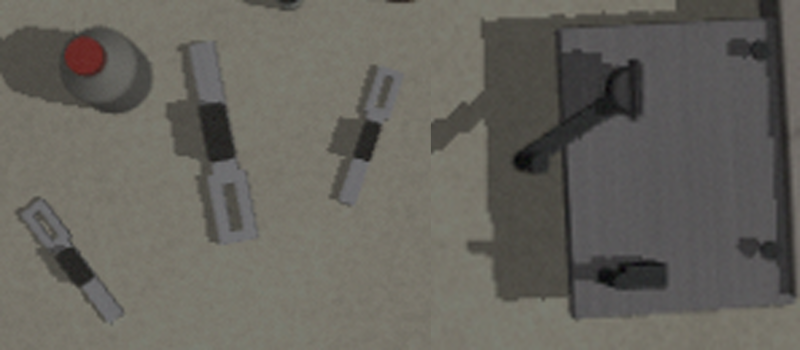

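The crop confirms the middle tool as the largest key: 163 x 31 mm, against 114 mm for the other two. Its slot end is at (232,205) in the crop and its handle points to world yaw of about 10°. Next I plan the moves with a small helper that tracks the commanded pose.

```bash
cat > plan.py <<'E'
# tracked commanded pose; yaw = world angle of tool x (deg), tool pointing down
import json,sys,numpy as np
def get():
    return json.load(open('cmd.json'))
def plan(x,y,z,yaw,rec=True):
    c=get(); a=np.radians(c[3]); d=np.array([x-c[0],y-c[1],z-c[2]])/1000
    tx=np.array([np.cos(a),np.sin(a),0]); ty=np.array([np.sin(a),-np.cos(a),0])
    row=[round(-(yaw-c[3]),1),*(round(v,4) for v in(d@tx,d@ty,-d[2]))]
    n=max(np.linalg.norm(d)*1000/62.5,abs(yaw-c[3])/10.7)
    if rec: json.dump([x,y,z,yaw],open('cmd.json','w'))
    print('rz %.1f  sx %.4f sy %.4f sz %.4f  rows>=%.1f'%(*row,n)); return row
E
echo '[282.455,613.046,245.325,155.26]' > cmd.json
python3 - <<'E'
from h import *; from plan import *
s=load('top'); C=cloud(s)
for n,px,z in(('white cap',(156,155),140),('amber cap',(277,106),150),('vial',(232,130),50)): print(n,onz(s,[px],z).round(0))
plan(636,293.5,200,190)
E
```

```text
white cap [[686. 377. 140.]]
amber cap [[772. 142. 150.]]
vial [[747. 233.  50.]]
rz -34.7  sx -0.4548 sy -0.1423 sz 0.0453  rows>=7.7
```

>>> {"fn": "move_arm", "kwargs": {"commands": [[0,0,-10,-0.05,-0.0156,0.005,0.06],[0,0,-20,-0.11,-0.0344,0.011,0.06],[0,0,-30,-0.17,-0.0532,0.017,0.06],[0,0,-34.7,-0.23,-0.072,0.023,0.06],[0,0,-34.7,-0.29,-0.0907,0.029,0.06],[0,0,-34.7,-0.35,-0.1095,0.035,0.06],[0,0,-34.7,-0.41,-0.1283,0.041,0.06],[0,0,-34.7,-0.4548,-0.1423,0.0453,0.06],[0,0,-34.7,-0.4548,-0.1423,0.0453,0.06],[0,0,-34.7,-0.4548,-0.1423,0.0453,0.06]]}}

```text
time_s: 1.35
ee_pos: [635.5, 293.5, 199.2]
orientation: [-0.087, 0.996, 0.0, -0.001]
ft_force: [-0.4, 0.9, -0.4]
grip_width: 60.2
```

Run:
```python
from h import *; from rig import status
o=status.observe(); print(o['ee_pos'],o['q'],R.from_quat(o['orientation']).as_matrix()[:,0],o['ft_force'])
s=snap('wrist'); save(s,'w1',k=1.5); print(s['eye'],R.from_quat(s['orientation']).as_matrix().round(2).tolist(),s['mtx'][0][0],s['k1'])
C=cloud(s); z=C[...,2]; g=s['image'].mean(2)
m=((z>33)&(z<46)).astype(np.uint8); n,l,st,ce=cv2.connectedComponentsWithStats(m)
for k in range(1,n):
    if st[k,4]>200: v,u=np.nonzero(l==k); P=onz(s,np.c_[u,v],40)[:,:2]; print(st[k],cv2.minAreaRect(P.astype(np.float32)))
m=((z>6)&(z<60)).astype(np.uint8); n,l,st,ce=cv2.connectedComponentsWithStats(m)
for k in range(1,n):
    if st[k,4]>200: v,u=np.nonzero(l==k); P=onz(s,np.c_[u,v],14)[:,:2]; print('bar',st[k],cv2.minAreaRect(P.astype(np.float32)))
```

```text
[635.45645049 293.45237338 199.24105227] [ 2.87813974e-01  3.76986158e-01  1.54756447e+00  4.66682571e-04
  1.21863345e+00 -1.45648739e+00] [-0.98501222 -0.17247688  0.00163101] [-0.37732719  0.92515504 -0.38118116]
[556.08653996 279.86036587 329.19942345] [[-0.17, 0.94, 0.31], [0.98, 0.16, 0.05], [0.0, 0.31, -0.95]] 321.395839340815 0.0009292831534297944
[251 155  22  47 990] ((634.4814453125, 294.8753662109375), (44.58061599731445, 19.665889739990234), 10.645734786987305)
[305 210  55  36 313] ((667.9781494140625, 366.471435546875), (24.214672088623047, 56.740943908691406), 36.21098327636719)
[ 71 248  59  47 511] ((752.586181640625, 155.44808959960938), (63.59233856201172, 34.324851989746094), 57.64052963256836)
bar [ 377   29   57  123 2584] ((535.1336669921875, 415.6701354980469), (113.40560150146484, 25.801109313964844), 33.4962158203125)
bar [ 451   76   61  169 5157] ((598.7684326171875, 512.3634643554688), (176.582763671875, 62.26750183105469), 23.70718765258789)
bar [ 246   81   33  160 3520] ((629.3818359375, 294.5189208984375), (162.4629669189453, 30.62252426147461), 9.984530448913574)
bar [ 111   91   64  108 2040] ((629.5736694335938, 174.8449249267578), (22.822263717651367, 114.10494232177734), 70.96095275878906)
bar [ 302  202   64   51 1208] ((676.6054077148438, 374.5838928222656), (47.59308624267578, 65.78822326660156), 34.75065612792969)
bar [  63  237   76   67 1964] ((768.9324951171875, 145.83160400390625), (73.04324340820312, 69.7466049194336), 56.62660217285156)
```

View pics/w1.png

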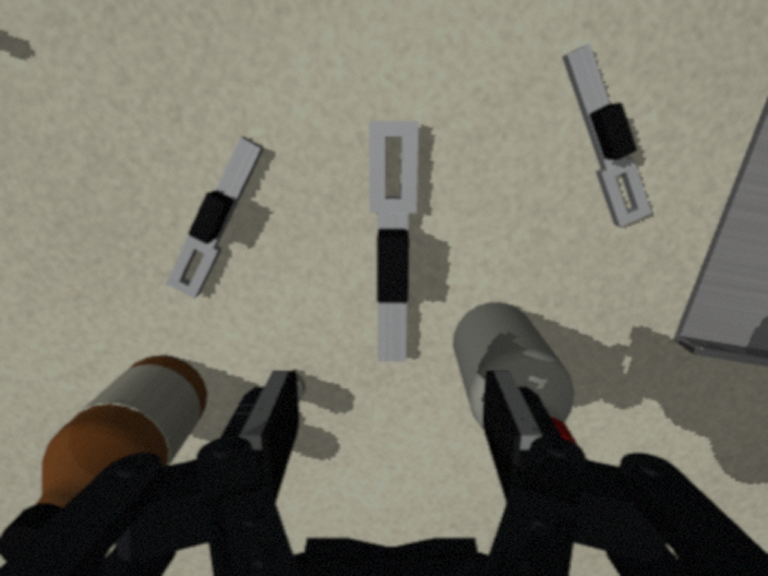

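The wrist view shows the middle key with its slot up at (393,165) and its grip at (393,265). The white bottle, at (515,370), stays clear of the finger path. I go down and grasp.

```bash
python3 -c "
from plan import *
plan(635.2,294.2,24,190)"
```

```text
rz 0.0  sx 0.0007 sy 0.0008 sz 0.1760  rows>=2.8
```

>>> {"fn": "move_arm", "kwargs": {"commands": [[0,0,0,0.0007,0.0008,0.05,0.06],[0,0,0,0.0007,0.0008,0.1,0.06],[0,0,0,0.0007,0.0008,0.14,0.06],[0,0,0,0.0007,0.0008,0.165,0.06],[0,0,0,0.0007,0.0008,0.176,0.06],[0,0,0,0.0007,0.0008,0.176,0.03],[0,0,0,0.0007,0.0008,0.176,0.005],[0,0,0,0.0007,0.0008,0.176,0.005],[0,0,0,0.0007,0.0008,0.176,0.005],[0,0,0,0.0007,0.0008,0.176,0.005]]}}

```text
time_s: 2.65
ee_pos: [636.7, 294.7, 26.5]
orientation: [-0.087, 0.996, 0.0, 0.002]
ft_force: [-0.6, 1.1, 6.2]
grip_width: 19.2
```

```bash
python3 -c "
from plan import *
plan(580,100,220,110)"
```

```text
rz 80.0  sx 0.0881 sy -0.1817 sz -0.1960  rows>=7.5
```

>>> {"fn": "move_arm", "kwargs": {"commands": [[0,0,0,0,0,-0.03,0.005],[0,0,0,0,0,-0.085,0.005],[0,0,0,0,0,-0.14,0.005],[0,0,10,0.011,-0.0227,-0.19,0.005],[0,0,20,0.022,-0.0454,-0.196,0.005],[0,0,30,0.033,-0.0681,-0.196,0.005],[0,0,40,0.044,-0.0909,-0.196,0.005],[0,0,53,0.06,-0.1204,-0.196,0.005],[0,0,66,0.0735,-0.15,-0.196,0.005],[0,0,80,0.0881,-0.1817,-0.196,0.005]]}}

```text
time_s: 3.9
ee_pos: [578.7, 98.9, 219.1]
orientation: [0.52, 0.854, -0.001, -0.001]
ft_force: [0.5, -0.3, -0.9]
grip_width: 19.1
```

```bash
python3 -c "
from plan import *
plan(509,-110,180,1)"
```

```text
rz 109.0  sx -0.1731 sy -0.1385 sz 0.0400  rows>=10.2
```

```bash
echo '[580,100,220,117.9]'>cmd.json; python3 -c "
from plan import *
plan(509,-110,180,17.9)"
```

```text
rz 100.0  sx -0.1524 sy -0.1610 sz 0.0400  rows>=9.3
```

>>> {"fn": "move_arm", "kwargs": {"commands": [[0,0,10,-0.0152,-0.0161,0,0.005],[0,0,20,-0.0305,-0.0322,0,0.005],[0,0,30,-0.0457,-0.0483,0,0.005],[0,0,40,-0.061,-0.0644,0,0.005],[0,0,50,-0.0762,-0.0805,0,0.005],[0,0,60,-0.0914,-0.0966,0,0.005],[0,0,70,-0.1067,-0.1127,0.01,0.005],[0,0,80,-0.1219,-0.1288,0.02,0.005],[0,0,90,-0.1372,-0.1449,0.03,0.005],[0,0,100,-0.1524,-0.161,0.04,0.005]]}}

```text
time_s: 5.15
ee_pos: [507.1, -110.4, 178.9]
orientation: [0.988, 0.151, -0.001, -0.0]
ft_force: [0.7, 0.1, -1.8]
grip_width: 18.8
```

```bash
python3 -c "
from plan import *
plan(509,-110,150,1)"
```

```text
rz 16.9  sx 0.0000 sy 0.0000 sz 0.0300  rows>=1.6
```

>>> {"fn": "move_arm", "kwargs": {"commands": [[0,0,8.5,0,0,0.01,0.005],[0,0,16.9,0,0,0.02,0.005],[0,0,16.9,0,0,0.03,0.005],[0,0,16.9,0,0,0.03,0.005],[0,0,16.9,0,0,0.03,0.005]]}}

```text
time_s: 5.78
ee_pos: [508.3, -109.8, 150.2]
orientation: [1.0, 0.008, 0.0, 0.0]
ft_force: [-0.4, 0.8, -1.0]
grip_width: 19.0
```

Run:
```python
from h import *; from rig import status
o=status.observe(); print(o['ee_pos'],R.from_quat(o['orientation']).as_matrix()[:,0],o['ft_force'])
w=snap('wrist'); t=snap('top'); d=snap('side')
f=lambda s,b,k:cv2.resize(s['image'][b[1]:b[3],b[0]:b[2],::-1],(400,300) if k else (400,300),interpolation=cv2.INTER_CUBIC)
cv2.imwrite('pics/m2.png',np.vstack([np.hstack([f(w,(100,0,420,240),1),f(t,(340,180,460,270),1)]),np.hstack([f(d,(120,180,440,384),1),np.zeros((300,400,3),np.uint8)])]))
print(w['eye'])
```

```text
[ 508.26140223 -109.84007638  150.1700479 ] [9.99875635e-01 1.57703600e-02 9.70610714e-05] [-0.42577673  0.80763675 -0.97123842]
[ 588.72378946 -108.2607689   280.01604366]
```

View pics/m2.png

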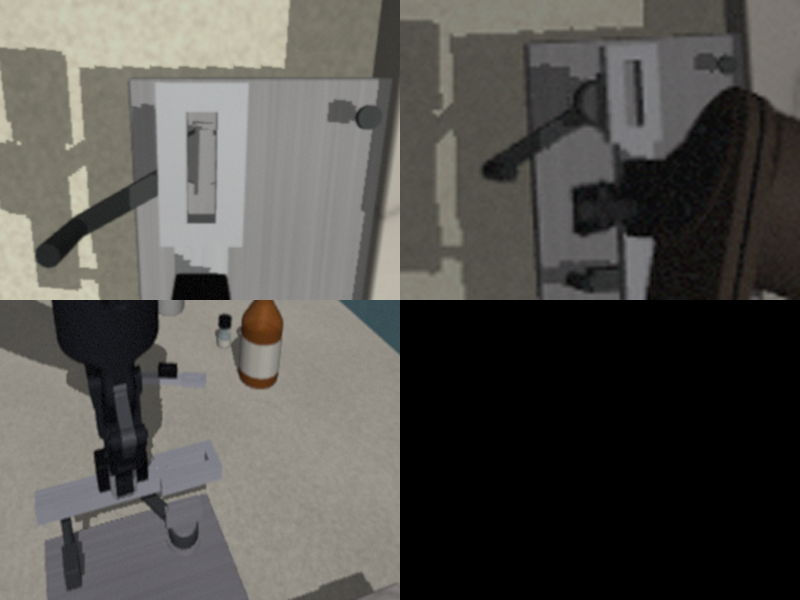

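Run:
```python
from h import *
s=load('wrist'); C=cloud(s); z=C[...,2]
b=(215,55,325,215)
sub=z[b[1]:b[3],b[0]:b[2]]
key=(z>120)&(z<145); print('key z',np.percentile(z[60:180,225:295][key[60:180,225:295]],[5,50,95]))
v,u=np.nonzero(key[:185]&(np.arange(512)[None,:]>215)&(np.arange(512)[None,:]<310)); P=C[v,u]
x,y=P[:,0],P[:,1]; top=P[:,2]>132
print('end x',np.percentile(x[top],99.8), 'wide y', [ (round(np.percentile(y[top&(abs(x-c)<3)],1),1),round(np.percentile(y[top&(abs(x-c)<3)],99),1)) for c in (540,555,570,585,592)])
# hole
m=(~key[80:185,225:300]).astype(np.uint8); n,l,st,ce=cv2.connectedComponentsWithStats(m)
zt=np.median(P[top,2])
for k in range(1,n):
    if st[k,4]>100:
        v,u=np.nonzero(l==k); v+=80;u+=225; Q=onz(s,np.c_[u,v],zt)[:,:2]; r=cv2.minAreaRect(Q.astype(np.float32)); print('hole',st[k],r, 'z=bottom',cv2.minAreaRect(onz(s,np.c_[u,v],zt-14)[:,:2].astype(np.float32)))
        H=C[v,u]
        for lo,hi in((93,99),(86,92.5),(68,76)):
            q=H[(H[:,2]>lo)&(H[:,2]<hi)]
            if len(q)>5: print(lo,len(q),q.mean(0).round(1),np.percentile(q[:,0],[1,99]).round(1),np.percentile(q[:,1],[1,99]).round(1),cv2.minAreaRect(q[:,:2].astype(np.float32)))
save(s,'w2',(235,80,295,190),5)
```

```text
key z [136.9740352  139.18359078 140.2769759 ]Traceback (most recent call last):
  File "<stdin>", line 8, in <module>
    return _quantile_unchecked(
        a, q, axis, out, overwrite_input, method, keepdims, weights)
    return _ureduce(a,
                    func=_quantile_ureduce_func,
    ...<5 lines>...
                    overwrite_input=overwrite_input,
                    method=method)
    r = func(a, **kwargs)
    result = _quantile(arr,
                       quantiles=q,
    ...<2 lines>...
                       out=out,
                       weights=wgt)
    slices_having_nans = np.isnan(arr[-1, ...])
                                  ~~~^^^^^^^^^
IndexError: index -1 is out of bounds for axis 0 with size 0
```

```bash
cat > meas.py <<'E'
from h import *
def run(s,klo,khi):
    C=cloud(s); z=C[...,2]; key=(z>klo)&(z<khi); U=np.arange(512)[None,:]
    v,u=np.nonzero(key[:185]&(U>215)&(U<310)); P=C[v,u]; x,y=P[:,0],P[:,1]
    zt=np.median(P[:,2]); print('zt',zt,'end x',np.percentile(x,99.8))
    for c in np.arange(535,600,8):
        q=y[abs(x-c)<3]
        if len(q)>9: print('  x',c,'y',np.percentile(q,[1,99]).round(1))
    m=(~key[80:185,225:300]).astype(np.uint8); n,l,st,ce=cv2.connectedComponentsWithStats(m)
    for k in range(1,n):
        if st[k,4]>100 and st[k,2]<40:
            v,u=np.nonzero(l==k); v+=80;u+=225; print('hole',st[k])
            for zz in(zt,zt-14): print('  ',zz,cv2.minAreaRect(onz(s,np.c_[u,v],zz)[:,:2].astype(np.float32)))
            H=C[v,u]; print(np.histogram(H[:,2],[40,47,53,60,68,76,86,92,94,99,110,klo]))
            for lo,hi in((93,99),(86,92.5),(68,76)):
                q=H[(H[:,2]>lo)&(H[:,2]<hi)]
                if len(q)>5: print(lo,len(q),q.mean(0).round(1),np.percentile(q[:,0],[1,99]).round(1),np.percentile(q[:,1],[1,99]).round(1),cv2.minAreaRect(q[:,:2].astype(np.float32)))
E
python3 - <<'E'
from meas import *
s=load('wrist'); save(s,'w2',(235,80,295,190),5); run(s,120,145)
E
```

```text
zt 139.1824042808549 end x 597.3864240346926
  x 551 y [-124.2  -94.4]
  x 559 y [-124.3  -94. ]
  x 567 y [-124.   -94.1]
  x 575 y [-123.9  -93.9]
  x 583 y [-123.9  -93.7]
  x 591 y [-123.7  -93.8]
  x 599 y [-123.5  -93.7]
hole [ 70   0   5 105 341]
   139.1824042808549 ((569.923095703125, -124.55220794677734), (44.76725769042969, 1.8246924877166748), 3.1230075359344482)
   125.18240428085491 ((568.0541381835938, -126.17194366455078), (49.21753692626953, 2.006078004837036), 3.122434377670288)
(array([  0, 340,   1,   0,   0,   0,   0,   0,   0,   0,   0]), array([ 40,  47,  53,  60,  68,  76,  86,  92,  94,  99, 110, 120]))
hole [  25   10   23   81 1785]
   139.1824042808549 ((571.016845703125, -108.94823455810547), (34.34650802612305, 9.484037399291992), 1.6183714866638184)
   125.18240428085491 ((569.2565307617188, -109.01656341552734), (37.76084518432617, 10.426826477050781), 1.6184161901474)
(array([  0, 509,  43,  39, 315,   4, 408,  65, 393,   0,   0]), array([ 40,  47,  53,  60,  68,  76,  86,  92,  94,  99, 110, 120]))
93 396 [ 566.  -110.    97.2] [550.5 580.7] [-111.9 -108. ] ((565.5457153320312, -109.9786376953125), (31.10778045654297, 3.9673643112182617), 0.8585582971572876)
86 455 [ 567.  -109.9   91.1] [547.7 583.6] [-114.  -105.9] ((565.5110473632812, -109.92325592041016), (7.994520664215088, 36.14875411987305), 89.26930236816406)
68 315 [ 566.1 -107.9   73.2] [554.1 577.3] [-116.3 -102.2] ((565.759765625, -109.21585845947266), (24.82013511657715, 14.023788452148438), 1.2118651866912842)
hole [  0  23   3  82 147]
   139.1824042808549 ((564.8543090820312, -93.67472839355469), (0.9123963713645935, 35.613929748535156), 88.9966812133789)
   125.18240428085491 ((562.4815673828125, -92.22482299804688), (1.0030999183654785, 39.15427780151367), 88.99646759033203)
(array([  0, 104,   0,  42,   0,   0,   0,   0,   0,   0,   0]), array([ 40,  47,  53,  60,  68,  76,  86,  92,  94,  99, 110, 120]))
```

View pics/w2.png

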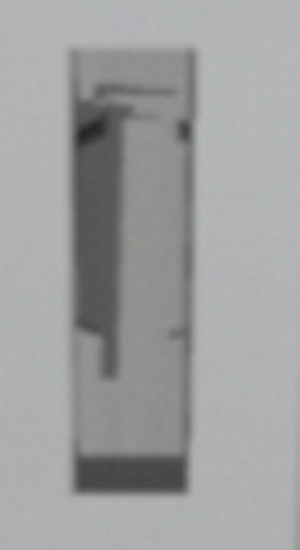

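The enlarged view shows the head inside the slot (x 75–190 in the crop). It needs about −3.9 mm in x, −0.3 mm in y and −0.6° of yaw. I correct that while coming down to just above the tip, then measure again.

```bash
python3 -c "
from plan import *
plan(505.1,-110.3,128,0.4)"
```

```text
rz 0.6  sx -0.0039 sy 0.0002 sz 0.0220  rows>=0.4
```

>>> {"fn": "move_arm", "kwargs": {"commands": [[0,0,0.6,-0.0039,0.0002,0.0,0.005],[0,0,0.6,-0.0039,0.0002,0.01,0.005],[0,0,0.6,-0.0039,0.0002,0.022,0.005],[0,0,0.6,-0.0039,0.0002,0.022,0.005],[0,0,0.6,-0.0039,0.0002,0.022,0.005],[0,0,0.6,-0.0039,0.0002,0.022,0.005]]}}

```text
time_s: 6.68
ee_pos: [504.6, -110.3, 128.4]
orientation: [1.0, 0.002, 0.0, 0.0]
ft_force: [0.8, -0.7, -1.3]
grip_width: 19.0
```

Run:
```python
from meas import *
from rig import status
print(status.observe()['ee_pos'])
s=snap('wrist'); run(s,108,125)
```

```text
[ 504.60805051 -110.2625667   128.36673399]
zt 117.41558621239305 end x 593.7475558477211
  x 543 y [-125.2  -95.2]
  x 551 y [-125.1  -95. ]
  x 559 y [-125.1  -95.1]
  x 567 y [-125.3  -94.9]
  x 575 y [-125.   -95.1]
  x 583 y [-125.  -95.]
  x 591 y [-125.   -95.1]
hole [ 70   0   5 105 341]
   117.41558621239305 ((566.0728759765625, -125.68791198730469), (44.75636291503906, 1.8242729902267456), 2.44629168510437)
   103.41558621239305 ((564.1921997070312, -127.28755187988281), (49.2060432434082, 2.0056400299072266), 2.446190595626831)Traceback (most recent call last):
  File "<stdin>", line 4, in <module>
  File "meas.py", line 14, in run
    H=C[v,u]; print(np.histogram(H[:,2],[40,47,53,60,68,76,86,92,94,99,110,klo]))
                    ~~~~~~~~~~~~^^^^^^^^^^^^^^^^^^^^^^^^^^^^^^^^^^^^^^^^^^^^^^^^
    bin_edges, uniform_bins = _get_bin_edges(a, bins, range, weights)
                              ~~~~~~~~~~~~~~^^^^^^^^^^^^^^^^^^^^^^^^^
    raise ValueError(
        '`bins` must increase monotonically, when an array')
ValueError: `bins` must increase monotonically, when an array
```

```bash
sed -i 's/;* print(np.histogram.*$//' meas.py
python3 - <<'E'
from meas import *
s=load('wrist'); run(s,108,125)
E
python3 -c "
from plan import *
plan(505.2,-110.3,104,0.4)"
```

```text
zt 117.41558621239305 end x 593.7475558477211
  x 543 y [-125.2  -95.2]
  x 551 y [-125.1  -95. ]
  x 559 y [-125.1  -95.1]
  x 567 y [-125.3  -94.9]
  x 575 y [-125.   -95.1]
  x 583 y [-125.  -95.]
  x 591 y [-125.   -95.1]
hole [ 70   0   5 105 341]
   117.41558621239305 ((566.0728759765625, -125.68791198730469), (44.75636291503906, 1.8242729902267456), 2.44629168510437)
   103.41558621239305 ((564.1921997070312, -127.28755187988281), (49.2060432434082, 2.0056400299072266), 2.446190595626831)
hole [  25   10   24   84 1917]
   117.41558621239305 ((566.65283203125, -110.19644165039062), (9.782125473022461, 35.72236633300781), 89.71749877929688)
   103.41558621239305 ((564.829833984375, -110.2558822631836), (10.754669189453125, 39.27399826049805), 89.71742248535156)
93 510 [ 566.2 -109.9   97.2] [550.4 580.7] [-112.  -108.1] ((565.5054931640625, -108.98462677001953), (5.873254776000977, 30.569969177246094), 89.40496826171875)
86 607 [ 566.9 -109.8   91.1] [547.7 583.4] [-114. -106.] ((565.436279296875, -109.92832946777344), (8.014793395996094, 36.10764694213867), 89.42840576171875)
68 273 [ 566.6 -111.1   73.1] [554.1 577.5] [-116.5 -104. ] ((565.8812866210938, -110.18929290771484), (24.966726303100586, 12.562478065490723), 0.5194973349571228)
hole [  0  23   3  82 148]
   117.41558621239305 ((561.368896484375, -94.7591552734375), (0.9121223092079163, 35.60280990600586), 88.32640075683594)
   103.41558621239305 ((559.0205688476562, -93.28398895263672), (1.0028070211410522, 39.14241027832031), 88.32581329345703)
rz -0.0  sx 0.0001 sy 0.0000 sz 0.0240  rows>=0.4
```

```bash
echo '[505.1,-110.3,128,0.4]'>cmd.json; python3 -c "
from plan import *
plan(505.7,-110.15,100,0.4)"
```

```text
rz -0.0  sx 0.0006 sy -0.0001 sz 0.0280  rows>=0.4
```

>>> {"fn": "move_arm", "kwargs": {"commands": [[0,0,0,0.0006,-0.0001,0.0,0.005],[0,0,0,0.0006,-0.0001,0.006,0.005],[0,0,0,0.0006,-0.0001,0.01,0.005],[0,0,0,0.0006,-0.0001,0.014,0.005],[0,0,0,0.0006,-0.0001,0.018,0.005],[0,0,0,0.0006,-0.0001,0.018,0.005]]}}

```text
time_s: 7.48
ee_pos: [504.6, -109.9, 109.5]
orientation: [1.0, 0.002, -0.0, -0.0]
ft_force: [0.6, 0.1, -2.1]
grip_width: 18.9
```

The underside is now at about 83 mm, below the head's shoulder, with no contact force. I continue down.

>>> {"fn": "move_arm", "kwargs": {"commands": [[0,0,0,0,0,0.004,0.005],[0,0,0,0,0,0.008,0.005],[0,0,0,0,0,0.01,0.005],[0,0,0,0,0,0.0115,0.005],[0,0,0,0,0,0.0125,0.005],[0,0,0,0,0,0.0125,0.005]]}}

```text
time_s: 8.22
ee_pos: [504.9, -110.0, 98.4]
orientation: [1.0, 0.002, -0.0, -0.0]
ft_force: [-3.7, 0.9, 5.5]
grip_width: 19.2
```

Contact on the collar at TCP 98.4. I release the key and lift off.

>>> {"fn": "move_arm", "kwargs": {"commands": [[0,0,0,0,0,0,0.02],[0,0,0,0,0,0,0.04],[0,0,0,0,0,0,0.045],[0,0,0,0,0,0,0.045],[0,0,0,0,0,-0.02,0.045],[0,0,0,0,0,-0.06,0.045],[0,0,0,0,0,-0.1,0.045],[0,0,0,0,0,-0.1,0.045]]}}

```text
time_s: 9.22
ee_pos: [507.2, -111.0, 201.7]
orientation: [1.0, 0.002, 0.004, 0.002]
ft_force: [0.2, 0.7, 0.5]
grip_width: 45.1
```

```bash
echo '[505.7,-110.15,197.5,0.4]'>cmd.json
python3 - <<'E'
from meas import *
s=snap('wrist'); C=cloud(s); z=C[...,2]
K=(z>83)&(z<90); n,l,st,ce=cv2.connectedComponentsWithStats(K.astype(np.uint8))
for k in range(1,n):
    if st[k,4]>150: q=C[l==k]; print(st[k],q[:,2].mean(),cv2.minAreaRect(q[:,:2].astype(np.float32)))
M=(z>104); n,l,st,ce=cv2.connectedComponentsWithStats(M.astype(np.uint8))
for k in range(1,n):
    if 20<st[k,4]<3000: q=C[l==k]; print('hi',st[k],q.mean(0).round(1),cv2.minAreaRect(q[:,:2].astype(np.float32)))
save(s,'w3',k=1.5); t=snap('top'); Z=cloud(t); b=(Z[...,2]>103)&(Z[...,2]<112)&(Z[...,0]>450)&(Z[...,0]<660)&(Z[...,1]>-80)&(Z[...,1]<0); print('top pin',Z[b].mean(0) if b.any() else None)
E
```

```text
[ 238   81   43   91 2777] 87.17803285874983 ((560.3944091796875, -109.91950225830078), (66.68120574951172, 30.565628051757812), 0.1619582176208496)
[487  83  25 122 716] 86.35642391058398 ((547.2257080078125, -295.2619934082031), (92.17863464355469, 3.6989905834198), 1.837778925895691)
[ 247  235   24   44 1021] 87.12654101979487 ((451.7764587402344, -110.14420318603516), (42.60347366333008, 19.505849838256836), 0.9115750789642334)
hi [154 170  20  19 254] [527.  -42.  111.6] ((556.1749267578125, -71.35291290283203), (10.999156951904297, 97.69157409667969), 44.7261962890625)
hi [ 245  176   29   59 1606] [ 508.4 -110.1  113.6] ((535.4259033203125, -109.70284271240234), (102.42102813720703, 19.750457763671875), 0.5828670859336853)
hi [504 181   8  32 110] [ 511.3 -295.3  107.6] ((552.4832763671875, -209.77645874023438), (210.13510131835938, 19.750389099121094), 65.74504089355469)
top pin [526.71499743 -39.52961241 108.68763307]
```

View pics/w3.png

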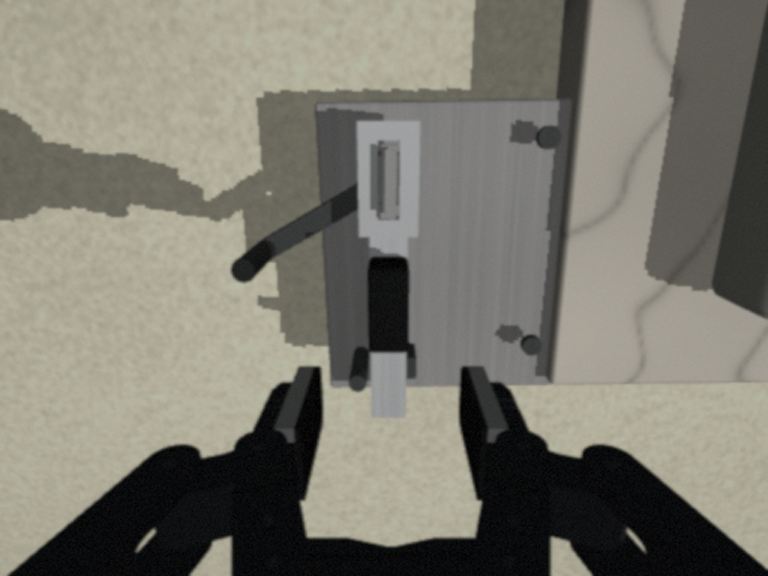

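The key is fully down: its top is about 86 mm after the bias, and its handle, at (388,385), lies beside the post at (358,368). The pin is at (243,268). From the combined views the pin is at about (523.8, −41.6) and the lever angle about 121.4°. I'll grip the pin with the jaws tangential.

```bash
python3 -c "
from h import *
from plan import *
print(onz(load('wrist'),[(162,179)],110.2))
plan(523.8,-41.6,180,101.4)
plan(523.8,-41.6,180,121.4)
plan(523.8,-41.6,90,121.4)
"
```

```text
[[526.67836482 -40.93354894 110.2       ]]
rz -101.0  sx 0.0186 sy -0.0684 sz 0.0175  rows>=9.4
rz -20.0  sx 0.0000 sy 0.0000 sz -0.0000  rows>=1.9
rz -0.0  sx 0.0000 sy 0.0000 sz 0.0900  rows>=1.4
```

>>> {"fn": "move_arm", "kwargs": {"commands": [[0,0,-10,0.0023,-0.0068,0,0.045],[0,0,-20,0.0046,-0.0137,0,0.045],[0,0,-30,0.007,-0.0205,0,0.045],[0,0,-40,0.0093,-0.0274,0,0.045],[0,0,-50,0.0116,-0.0342,0,0.045],[0,0,-60,0.014,-0.041,0,0.045],[0,0,-70,0.0163,-0.0479,0,0.045],[0,0,-80,0.0186,-0.0547,0,0.045],[0,0,-90,0.0186,-0.0684,0,0.045],[0,0,-100,0.0186,-0.0684,0,0.045]]}}

```text
time_s: 10.58
ee_pos: [521.9, -40.5, 195.0]
orientation: [0.639, 0.769, -0.001, -0.002]
ft_force: [0.2, 0.4, -0.1]
grip_width: 45.3
```

```bash
echo '[523.8,-41.6,197.5,100.4]'>cmd.json; python3 -c "
from plan import *
plan(525.3,-41.2,89,120.4)"
```

```text
rz -20.0  sx 0.0001 sy 0.0015 sz 0.1085  rows>=1.9
```

>>> {"fn": "move_arm", "kwargs": {"commands": [[0,0,-10,0.0001,0.0015,0,0.045],[0,0,-20,0.0001,0.0015,0.02,0.045],[0,0,-20,0.0001,0.0015,0.05,0.045],[0,0,-20,0.0001,0.0015,0.08,0.045],[0,0,-20,0.0001,0.0015,0.1,0.045],[0,0,-20,0.0001,0.0015,0.1085,0.045],[0,0,-20,0.0001,0.0015,0.1085,0.045]]}}

```text
time_s: 11.45
ee_pos: [523.7, -40.9, 87.7]
orientation: [0.498, 0.867, -0.0, -0.001]
ft_force: [-0.1, -0.3, 0.3]
grip_width: 44.9
```

Run:
```python
from h import *
s=snap('wrist'); save(s,'w4',(60,60,450,384),1.5)
C=cloud(s); z=C[...,2]; M=(z>107)&(z<113); M[250:]&=False; n,l,st,ce=cv2.connectedComponentsWithStats(M.astype(np.uint8))
for k in range(1,n):
    if 20<st[k,4]<3000: q=C[l==k]; print('hi',st[k],q.mean(0).round(1))
```

```text
(no output)
```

View pics/w4.png

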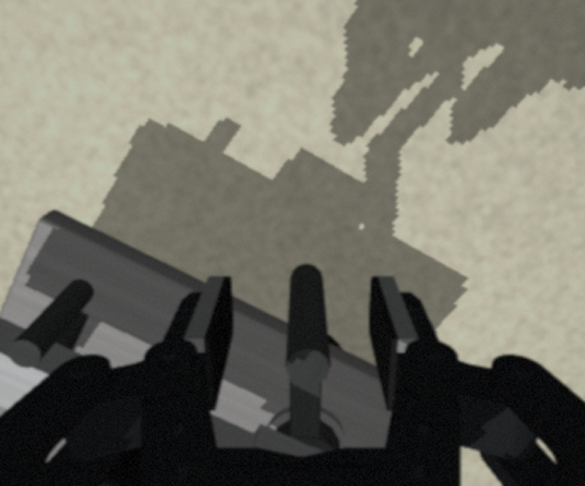

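The pin, at (308,310) in the crop, stands between the pads at (222,330) and (385,330). I close to 14 mm, a loose cage around the pin, and start the swing. In the tool frame a swing δ is a shift (80(cosδ−1), 80 sinδ) with rz = +δ.

>>> {"fn": "move_arm", "kwargs": {"commands": [[0,0,0,0,0,0,0.025],[0,0,0,0,0,0,0.014],[0,0,0,0,0,0,0.014],[0,0,0,0,0,0,0.014],[0,0,3,-0.0001,0.0042,0,0.014],[0,0,6,-0.0004,0.0084,0,0.014],[0,0,9,-0.001,0.0125,0,0.014],[0,0,12,-0.0017,0.0166,0,0.014],[0,0,15,-0.0027,0.0207,0,0.014]]}}

```text
time_s: 12.62
ee_pos: [542.4, -33.5, 88.9]
orientation: [0.608, 0.794, -0.002, -0.002]
ft_force: [-4.8, -1.6, 4.3]
grip_width: 13.9
```

```bash
cat > f.py <<'E'
import numpy as np
from rig import status
from scipy.spatial.transform import Rotation as R
o=status.observe(); p=np.array(o['ee_pos'])[:2]-[565.5,-110]; M=R.from_quat(o['orientation']).as_matrix()
f=np.array(o['ft_force']); print('r %.1f phi %.1f yaw %.1f Frad %.1f Fccw %.1f Fz %.1f w %.1f t %.1f'%(np.hypot(*p),np.degrees(np.arctan2(p[1],p[0])),np.degrees(np.arctan2(M[1,0],M[0,0])),f@M[:,0],-f@M[:,1],f[2],o['grip_width'],o['time_s']))
E
python3 f.py
```

```text
r 79.9 phi 106.8 yaw 105.2 Frad -0.3 Fccw 5.0 Fz 4.3 w 13.9 t 12.6
```

>>> {"fn": "move_arm", "kwargs": {"commands": [[0,0,3,-0.0001,0.0042,0,0.014],[0,0,6,-0.0004,0.0084,0,0.014],[0,0,9,-0.001,0.0125,0,0.014],[0,0,12,-0.0017,0.0166,0,0.014],[0,0,15,-0.0027,0.0207,0,0.014]]}}

```text
time_s: 13.25
ee_pos: [562.9, -30.1, 88.9]
orientation: [0.706, 0.708, -0.002, -0.002]
ft_force: [-5.7, 0.2, 4.6]
grip_width: 14.1
```

```bash
python3 f.py
```

```text
r 79.9 phi 91.9 yaw 90.2 Frad 0.2 Fccw 5.7 Fz 4.6 w 14.1 t 13.2
```

>>> {"fn": "move_arm", "kwargs": {"commands": [[0,0,2,0,0.0028,0,0.014],[0,0,4,-0.0002,0.0056,0,0.014]]}}

```text
time_s: 13.5
ee_pos: [568.5, -30.1, 88.9]
orientation: [0.73, 0.683, -0.002, -0.002]
ft_force: [-5.6, 0.3, 5.0]
grip_width: 13.5
```

>>> {"fn": "move_arm", "kwargs": {"commands": [[0,0,2,0,0.0028,0,0.014],[0,0,3,-0.0001,0.0042,0,0.014]]}}

```text
time_s: 13.75
ee_pos: [572.7, -30.4, 89.0]
orientation: [0.748, 0.664, -0.002, -0.002]
ft_force: [-6.3, 0.5, 4.8]
grip_width: 14.0
```

>>> {"fn": "move_arm", "kwargs": {"commands": [[0,0,2,0,0.0028,0,0.014],[0,0,4,-0.0002,0.0056,0,0.014]]}}

```text
time_s: 14.0
ee_pos: [578.1, -31.1, 88.9]
orientation: [0.771, 0.637, -0.002, -0.002]
ft_force: [-5.7, 2.4, 4.0]
grip_width: 14.0
```

>>> {"fn": "move_arm", "kwargs": {"commands": [[0,0,2,0,0.0028,0,0.014],[0,0,4,-0.0002,0.0056,0,0.014]]}}

```text
time_s: 14.25
ee_pos: [583.6, -32.1, 88.9]
orientation: [0.792, 0.61, -0.002, -0.002]
ft_force: [-4.8, 2.0, 4.1]
grip_width: 13.8
```

>>> {"fn": "move_arm", "kwargs": {"commands": [[0,0,2,0,0.0028,0,0.014],[0,0,4,-0.0002,0.0056,0,0.014]]}}

```text
time_s: 14.5
ee_pos: [589.0, -33.6, 88.9]
orientation: [0.813, 0.582, -0.002, -0.002]
ft_force: [-5.5, 3.1, 4.6]
grip_width: 14.1
```

>>> {"fn": "move_arm", "kwargs": {"commands": [[0,0,2,0,0.0028,0,0.014],[0,0,4,-0.0002,0.0056,0,0.014]]}}

```text
time_s: 14.75
ee_pos: [594.3, -35.4, 88.9]
orientation: [0.833, 0.553, -0.002, -0.002]
ft_force: [-4.8, 3.3, 4.6]
grip_width: 13.8
```

>>> {"fn": "move_arm", "kwargs": {"commands": [[0,0,2,0,0.0028,0,0.014],[0,0,4,-0.0002,0.0056,0,0.014]]}}

```text
time_s: 15.0
ee_pos: [599.5, -37.7, 89.0]
orientation: [0.852, 0.524, -0.002, -0.002]
ft_force: [-4.4, 3.5, 5.2]
grip_width: 14.1
```

>>> {"fn": "move_arm", "kwargs": {"commands": [[0,0,2,0,0.0028,0,0.014],[0,0,4,-0.0002,0.0056,0,0.014]]}}

```text
time_s: 15.25
ee_pos: [604.0, -40.0, 88.9]
orientation: [0.87, 0.494, -0.002, -0.003]
ft_force: [-6.0, 4.6, 5.5]
grip_width: 13.7
```

>>> {"fn": "move_arm", "kwargs": {"commands": [[0,0,1,0,0.0014,0,0.014],[0,0,2,0,0.0028,0,0.014]]}}

```text
time_s: 15.5
ee_pos: [605.6, -40.8, 88.8]
orientation: [0.878, 0.479, -0.003, -0.004]
ft_force: [-8.6, 6.0, 7.1]
grip_width: 14.1
```

The nut has seated: about 10.4 N and rising. One more small step.

>>> {"fn": "move_arm", "kwargs": {"commands": [[0,0,1,0,0.0014,0,0.014],[0,0,1,0,0.0014,0,0.014],[0,0,1,0,0.0014,0,0.014]]}}

```text
time_s: 15.88
ee_pos: [606.4, -41.4, 88.8]
orientation: [0.882, 0.471, -0.003, -0.004]
ft_force: [-9.1, 5.5, 7.7]
grip_width: 14.2
```

```bash
python3 f.py
```

```text
r 79.9 phi 59.2 yaw 56.2 Frad -0.5 Fccw 10.7 Fz 7.7 w 14.2 t 15.9
```

>>> {"fn": "move_arm", "kwargs": {"commands": [[0,0,0.7,0,0.001,0,0.014],[0,0,1.4,0,0.002,0,0.014],[0,0,1.4,0,0.002,0,0.014],[0,0,1.4,0,0.002,0,0.014]]}}

```text
time_s: 16.38
ee_pos: [607.4, -42.0, 88.7]
orientation: [0.888, 0.461, -0.004, -0.005]
ft_force: [-11.4, 7.7, 9.1]
grip_width: 14.1
```

```bash
python3 f.py
```

```text
r 79.8 phi 58.4 yaw 54.8 Frad -0.3 Fccw 13.9 Fz 9.1 w 14.1 t 16.4
```

13.9 N at the pin while holding. I hold briefly, release by opening, and rise clear.

>>> {"fn": "move_arm", "kwargs": {"commands": [[0,0,0,0,0,0,0.014],[0,0,0,0,0,0,0.014],[0,0,0,0,0,0,0.03],[0,0,0,0,0,0,0.045],[0,0,0,0,0,0,0.045],[0,0,0,0,0,-0.03,0.045],[0,0,0,0,0,-0.07,0.045],[0,0,0,0,0,-0.11,0.045],[0,0,0,0,0,-0.11,0.045],[0,0,0,0,0,-0.11,0.045]]}}

```text
time_s: 17.62
ee_pos: [610.8, -44.9, 198.1]
orientation: [0.888, 0.46, -0.0, -0.0]
ft_force: [0.6, -0.2, -0.1]
grip_width: 45.1
```

Run:
```python
from h import *
exec(open('f.py').read()); print(o['ee_pos'])
t=snap('top'); s=snap('wrist'); C=cloud(t); z=C[...,2]
sel=lambda a,b,m:C[(z>a)&(z<b)&m]
reg=(C[...,0]>420)&(C[...,0]<680)&(C[...,1]>-160)&(C[...,1]<-20)
g=sel(108,118,reg&(C[...,1]<-90)&(C[...,0]<560)); print('grip',cv2.minAreaRect(g[:,:2].astype(np.float32)) if len(g)>5 else None)
h=sel(93,99,reg); print('tip',len(h)); k=sel(82,90,reg); print('key',cv2.minAreaRect(k[:,:2].astype(np.float32)) if len(k)>5 else None)
f=lambda s,b:cv2.resize(s['image'][b[1]:b[3],b[0]:b[2],::-1],(400,300),interpolation=cv2.INTER_CUBIC)
cv2.imwrite('pics/m5.png',np.hstack([f(s,(0,0,512,384)),f(t,(340,180,460,270))]))
```

```text
r 79.3 phi 55.2 yaw 54.8 Frad 0.2 Fccw -0.6 Fz -0.1 w 45.1 t 17.6
[610.79271699 -44.94843972 198.11219597]
grip None
tip 4
key ((587.6704711914062, -80.63102722167969), (98.01588439941406, 15.734335899353027), 71.61913299560547)
```

View pics/m5.png

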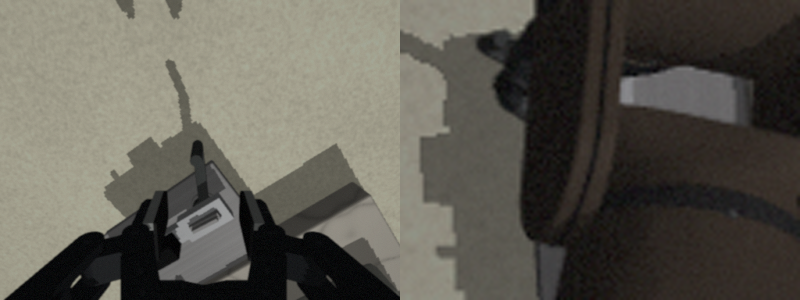

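The key is still on the head, at (205,218) in the left half, and the arm is clear of the lever. I move above the key's grip and look at its exact pose.

```bash
echo '[611,-45,199,54.8]'>cmd.json; python3 -c "
from plan import *
plan(505.5,-108.3,185,-2)"
```

```text
rz 56.8  sx -0.1125 sy -0.0497 sz 0.0140  rows>=5.3
```

>>> {"fn": "move_arm", "kwargs": {"commands": [[0,0,10,-0.02,-0.0088,0,0.045],[0,0,20,-0.04,-0.0177,0,0.045],[0,0,30,-0.06,-0.0265,0,0.045],[0,0,40,-0.08,-0.0353,0.005,0.045],[0,0,50,-0.1,-0.0442,0.01,0.045],[0,0,56.8,-0.1125,-0.0497,0.014,0.045],[0,0,56.8,-0.1125,-0.0497,0.014,0.045],[0,0,56.8,-0.1125,-0.0497,0.014,0.045]]}}

```text
time_s: 18.73
ee_pos: [505.9, -108.0, 184.5]
orientation: [1.0, -0.016, -0.0, -0.0]
ft_force: [-0.1, 0.2, -0.4]
grip_width: 45.1
```

Run:
```python
from h import *
from rig import status
print(status.observe()['ee_pos'])
s=snap('wrist'); C=cloud(s); z=C[...,2]; R0=(C[...,0]>400)&(C[...,0]<620)&(C[...,1]>-150)&(C[...,1]<-80)
for nm,a,b in(('bar',83,91),('grip',111.5,116),('tip',95.5,99)):
    n,l,st,ce=cv2.connectedComponentsWithStats(((z>a)&(z<b)&R0).astype(np.uint8))
    for k in range(1,n):
        if st[k,4]>60: q=C[l==k]; print(nm,st[k],q[:,2].mean().round(1),cv2.minAreaRect(q[:,:2].astype(np.float32)))
```

```text
[ 505.89701189 -108.01599667  184.46687084]
bar [ 237   76   46  100 3279] 87.2 ((560.2123413085938, -109.64373779296875), (30.251819610595703, 67.89659118652344), 89.22704315185547)
bar [ 238  243   37   45 1191] 87.2 ((451.1258850097656, -102.63307189941406), (29.039043426513672, 41.279571533203125), 88.82978820800781)
grip [ 247  182   30   61 1719] 113.0 ((506.1990661621094, -108.70109558105469), (19.536151885986328, 43.642066955566406), 89.06004333496094)
tip [257  97   8  48 283] 97.2 ((565.7030029296875, -109.97735595703125), (3.9598259925842285, 30.74877166748047), 85.78911590576172)
```

```bash
python3 -c "
from plan import *
plan(505.9,-108.9,98.5,-0.9)"
```

```text
rz -1.1  sx 0.0004 sy 0.0006 sz 0.0865  rows>=1.4
```

>>> {"fn": "move_arm", "kwargs": {"commands": [[0,0,-1.1,0.0004,0.0006,0.03,0.045],[0,0,-1.1,0.0004,0.0006,0.06,0.045],[0,0,-1.1,0.0004,0.0006,0.08,0.045],[0,0,-1.1,0.0004,0.0006,0.0865,0.045],[0,0,-1.1,0.0004,0.0006,0.0865,0.03],[0,0,-1.1,0.0004,0.0006,0.0865,0.005],[0,0,-1.1,0.0004,0.0006,0.0865,0.005],[0,0,-1.1,0.0004,0.0006,0.0865,0.005],[0,0,-1.1,0.0004,0.0006,0.0865,0.005]]}}

```text
time_s: 19.9
ee_pos: [507.0, -109.1, 99.6]
orientation: [1.0, -0.008, 0.001, 0.0]
ft_force: [0.3, 0.5, 5.0]
grip_width: 19.1
```

>>> {"fn": "move_arm", "kwargs": {"commands": [[0,0,0,0,0,-0.004,0.005],[0,0,0,0,0,-0.008,0.005],[0,0,0,0,0,-0.012,0.005],[0,0,0,0,0,-0.016,0.005],[0,0,0,0,0,-0.022,0.005],[0,0,0,0,0,-0.03,0.005],[0,0,0,0,0,-0.04,0.005],[0,0,0,0,0,-0.08,0.005],[0,0,0,0,0,-0.12,0.005],[0,0,0,0,0,-0.12,0.005]]}}

```text
time_s: 21.15
ee_pos: [508.6, -109.8, 223.5]
orientation: [1.0, -0.008, 0.004, 0.002]
ft_force: [0.1, 0.6, -0.6]
grip_width: 18.5
```

```bash
echo '[505.9,-108.9,218.5,-0.9]'>cmd.json; python3 -c "
from plan import *
plan(570,100,220,95.1)
plan(636,294,220,190)"
```

```text
rz -96.0  sx 0.0608 sy -0.2099 sz -0.0015  rows>=9.0
rz -94.9  sx 0.1874 sy 0.0830 sz -0.0000  rows>=8.9
```

>>> {"fn": "move_arm", "kwargs": {"commands": [[0,0,-9.6,0.0061,-0.021,-0.0015,0.005],[0,0,-19.2,0.0122,-0.042,-0.0015,0.005],[0,0,-28.8,0.0182,-0.063,-0.0015,0.005],[0,0,-38.4,0.0243,-0.084,-0.0015,0.005],[0,0,-48,0.0304,-0.105,-0.0015,0.005],[0,0,-57.6,0.0365,-0.1259,-0.0015,0.005],[0,0,-67.2,0.0426,-0.1469,-0.0015,0.005],[0,0,-76.8,0.0486,-0.1679,-0.0015,0.005],[0,0,-86.4,0.0547,-0.1889,-0.0015,0.005],[0,0,-96,0.0608,-0.2099,-0.0015,0.005]]}}

```text
time_s: 22.4
ee_pos: [569.5, 100.8, 218.3]
orientation: [0.673, 0.74, -0.001, -0.001]
ft_force: [0.9, -0.8, -1.5]
grip_width: 18.8
```

>>> {"fn": "move_arm", "kwargs": {"commands": [[0,0,-9.5,0.0187,0.0083,0,0.005],[0,0,-19,0.0375,0.0166,0,0.005],[0,0,-28.5,0.0562,0.0249,0,0.005],[0,0,-38,0.075,0.0332,0,0.005],[0,0,-47.5,0.0937,0.0415,0,0.005],[0,0,-57,0.1124,0.0498,0,0.005],[0,0,-66.5,0.1312,0.0581,0,0.005],[0,0,-76,0.1499,0.0664,0,0.005],[0,0,-85.5,0.1687,0.0747,0,0.005],[0,0,-94.9,0.1874,0.083,0,0.005]]}}

```text
time_s: 23.65
ee_pos: [635.5, 294.6, 217.9]
orientation: [-0.09, 0.996, -0.0, -0.002]
ft_force: [-0.1, 0.3, -2.4]
grip_width: 18.9
```

Run:
```python
from h import *
from rig import status
s=snap('wrist'); o=status.observe(); print(o['ee_pos'],R.from_quat(o['orientation']).as_matrix()[:,[0,2]].T,o['grip_width'])
C=cloud(s); z=C[...,2]; k=(z>185)&(z<222); k[200:]=False
n,l,st,ce=cv2.connectedComponentsWithStats(k.astype(np.uint8))
for i in range(1,n):
    if st[i,4]>300:
        q=C[l==i]; A=np.c_[q[:,:2]-q[:,:2].mean(0),np.ones(len(q))]; m=abs(q[:,2]-np.median(q[:,2]))<4; print(st[i],q.mean(0),np.linalg.lstsq(A[m],q[m,2],rcond=None)[0],cv2.minAreaRect(q[m][:,:2].astype(np.float32)))
```

```text
[635.79562333 296.82781661 217.91242236] [[-0.98287567 -0.1842625   0.00165798]
 [-0.00192656  0.00127858 -0.99999733]] 18.886309521407803
[ 224   72   74  128 7090] [575.66379932 284.23171027 205.18411522] [-1.13753393e-03 -4.13453280e-03  2.05440233e+02] ((577.3936157226562, 284.516845703125), (56.299678802490234, 30.6495418548584), 10.398738861083984)
```

The key hangs level, with its underside about 28 mm below the TCP. I lower it in two stages.

>>> {"fn": "move_arm", "kwargs": {"commands": [[0,0,0,0,0,0,0.005],[0,0,0,0,0,0.05,0.005],[0,0,0,0,0,0.1,0.005],[0,0,0,0,0,0.14,0.005],[0,0,0,0,0,0.165,0.005],[0,0,0,0,0,0.178,0.005],[0,0,0,0,0,0.183,0.005],[0,0,0,0,0,0.183,0.005],[0,0,0,0,0,0.183,0.005]]}}

```text
time_s: 24.82
ee_pos: [637.1, 294.5, 38.7]
orientation: [-0.087, 0.996, 0.0, 0.001]
ft_force: [-0.2, 1.0, -1.2]
grip_width: 19.1
```

>>> {"fn": "move_arm", "kwargs": {"commands": [[0,0,0,0,0,0.004,0.005],[0,0,0,0,0,0.007,0.005],[0,0,0,0,0,0.009,0.005],[0,0,0,0,0,0.0105,0.005],[0,0,0,0,0,0.0105,0.005]]}}

```text
time_s: 25.45
ee_pos: [636.0, 294.2, 27.7]
orientation: [-0.087, 0.996, -0.0, -0.001]
ft_force: [-3.7, -2.1, 5.6]
grip_width: 19.0
```

Touching the table at 27.7 mm. I release and rise.

>>> {"fn": "move_arm", "kwargs": {"commands": [[0,0,0,0,0,0,0.02],[0,0,0,0,0,0,0.04],[0,0,0,0,0,0,0.05],[0,0,0,0,0,0,0.05],[0,0,0,0,0,-0.03,0.05],[0,0,0,0,0,-0.08,0.05],[0,0,0,0,0,-0.13,0.05],[0,0,0,0,0,-0.18,0.05],[0,0,0,0,0,-0.18,0.05],[0,0,0,0,0,-0.18,0.05]]}}

```text
time_s: 26.7
ee_pos: [635.7, 294.1, 206.0]
orientation: [-0.087, 0.996, -0.0, -0.0]
ft_force: [-0.1, 0.6, -0.8]
grip_width: 49.7
```

Run:
```python
from h import *
t=snap('top'); s=snap('wrist'); C=cloud(s); z=C[...,2]
n,l,st,ce=cv2.connectedComponentsWithStats(((z>6)&(z<60)&(C[...,0]<740)).astype(np.uint8))
for k in range(1,n):
    if st[k,4]>2500:
        v,u=np.nonzero(l==k); q=C[l==k]; q=q[q[:,2]<25]; A=np.c_[q[:,:2]-q[:,:2].mean(0),np.ones(len(q))]
        print(st[k],cv2.minAreaRect(onz(s,np.c_[u,v],14)[:,:2].astype(np.float32)),'plane',np.linalg.lstsq(A,q[:,2],rcond=None)[0])
T=cloud(t); zt=T[...,2]; r=(T[...,0]>520)&(T[...,0]<660)&(T[...,1]>-150)&(T[...,1]<-20)
for a,b in((93,99),(103,112),(86,92)):
    n,l,st,ce=cv2.connectedComponentsWithStats(((zt>a)&(zt<b)&r).astype(np.uint8))
    for k in range(1,n):
        if st[k,4]>8: q=T[l==k]; print(a,st[k,4],q.mean(0).round(1),cv2.minAreaRect(q[:,:2].astype(np.float32)))
save(t,'t6',k=1.5)
t0=cv2.imread('pics/top0.png')
```

```text
[ 448   64   64  180 5733] ((593.5953979492188, 512.4857177734375), (188.79896545410156, 66.3447265625), 23.73955726623535) plane [ 0.02282731 -0.02016984  7.89178931]
[ 245   83   33  158 3386] ((631.1249389648438, 293.8600769042969), (163.4089813232422, 30.55837631225586), 9.938499450683594) plane [ 2.01260584e-03 -3.13763771e-06  1.52825785e+01]
93 39 [ 567.2 -108.9   95.6] ((567.3399658203125, -108.89180755615234), (4.663922309875488, 28.332061767578125), 87.022705078125)
103 25 [605.8 -38.8 109.6] ((606.054443359375, -39.55766296386719), (10.501240730285645, 8.791130065917969), 0.9776620268821716)
86 12 [ 567.5 -107.1   90.7] ((568.6658325195312, -107.30978393554688), (3.2203192710876465, 18.58051300048828), 79.66492462158203)
86 9 [ 550.1 -108.    90.6] ((550.2677612304688, -107.78007507324219), (7.6764044761657715, 2.0408501625061035), 88.15193176269531)
```

View pics/t6.png

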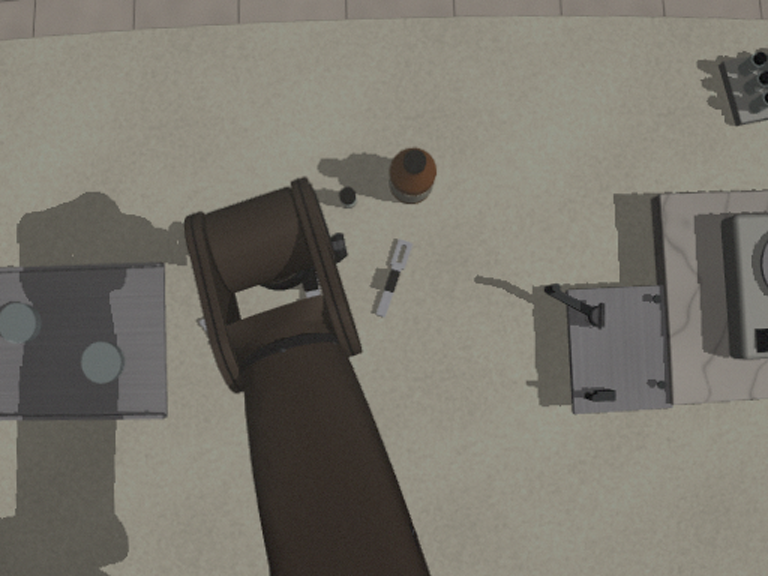

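```bash
python3 -c "
from rig import arm
print(arm.close_job())"
```

```text
the job is handed in; nothing more can be done
None
```

I carried out the whole task and handed the job in at about 27 s of robot time. No verdict is reported, so these are my own checks.

**What I did:** I fitted the largest of the three keys over the screw head, with its handle beside the stop post. I then caged the lever pin loosely and swung it clockwise about 60° until the nut seated, and tightened it. Last, I lifted the key off and laid it back where it came from.

**What the checks showed:**
- **Key fit:** once fitted, the key's top was at about 86 mm, so its underside rested on the collar at 72 mm.
- **Tightening force:** the last reading at the pin was 13.9 N, a little above the 12 N aimed for and below the 20 N limit.
- **Key after laying down:** it lies flat (slope about 0.002 rad) within 1 mm of its original pose, and the gripper is clear of it.
- **Screw setting:** the head turned about 3–4° clockwise (roughly 0.06 rad), within the 0.2 rad limit.
- **Bystanders:** the amber bottle and vial look unmoved in the last top view. The arm hid the white bottle there, so I did not re-check it after laying the key down; no contact showed in the forces.

**What did not fully agree:**
- **Pin position:** the top camera put the released pin about 2–3° back from its tightened position. That fits a little spring-back plus calibration error between the cameras.
- **Nut clamping force:** it cannot be measured directly, so I infer it from the 13.9 N and the lever staying where I left it.

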